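# Seal the food containers in order

## Robot

A 6-joint arm with a two-finger parallel gripper is mounted at the origin on a cart in front of the work surface, level with it; the furniture and walls round the work are solid. World frame = base frame: x ahead of the robot, y to its left, z up, the work surface at z = 0. Lengths are in mm, angles in rad, forces in N, time in s.
With the tool pointing down it reaches from about 300 to 775 mm from the base axis. Payload 14.6 kg.
Tool frame: the origin (TCP) lies between the finger pads; the fingertips stand manip.tip_reach ahead of it and the grasp point (between the pads) lies 5 mm behind it (manip.tip_reach is the distance from the TCP to the fingertips, in mm); z points along the fingers, y is the line along which they close (so a half turn about z gives the same grasp; the last joint's range is limited). The gripper opens to 94 mm and grips with 3 to 60 N. Pads are 16 mm wide; open, the fingers measure 119 mm over their backs; the gripper's body (75 mm by 177 mm) begins 78 mm behind the grasp point.
Start: joints at [-1.329, 0.3, 1.521, -0, 1.321, -0.067], TCP at [167.147, -523.977, 219.446] pointing down, gripper open.
Joint ranges: [-3.03, 3.03], [-0.79, 2.21], [0.23, 2.52], [-1.04, 4.18], [0, 3.07], [-2.55, 2.55]. Speed limits (rad/s): [2.22, 2.22, 2.57, 3.14, 3.14, 3.14].

## Interface

Orientations are given as [roll, pitch, yaw] about the fixed x, y, z axes, in that order (R = Rz(yaw) Ry(pitch) Rx(roll)).
In Python, from cell import manip gives the robot as it stands. The module is installed in compiled form; this text tells all that it offers.
- The arm moves only by the shell command python3 -m creep 'ROWS' [FORCE]. ROWS is JSON, a list of rows, each a list of 3 entries, a list of its own where there are three numbers: the opening, from -1 (shut) to 1 (fully open), then the shift along the tool's x, y, z in cm, then the turn about the tool's z in units of 5 degrees (1.0 is 5 degrees). In form: [[grip, [tx, ty, tz], roll], ...]. A call has 1 to 12 rows; each row is the pose to reach, as a shift and turn from the pose commanded when the call began, along the tool's axes at that moment; what a row does not reach only later rows make up. A row lasts 1/10 s, in which the tool goes at most 50 mm and 8.59 degrees, less where a joint would pass 70% of its speed; a pose out of reach is approached as far as the arm can. A call with a gripper value outside its range is refused whole. The fingers move at their own pace and stop on an object; FORCE is the grip in N (left out, the last holds). Time passes only in rows, so rows that repeat a pose let the fingers close. It gives the time, the measured TCP pose, the force, the opening and the grip force at its end, in the units of the state.
- manip.read_state(): the state, without advancing time (a new reading comes with each control period).
- manip.camera(name): name is "scene" or "top" or "wrist"; returns the picture (480x640x3 uint8, red, green, blue); there is no depth.
- manip.camera_params(name): a dict with "fovy" (degrees; the focal length in pixels is half the picture's height over the tangent of half this angle, whatever the lens; pixels are square), "cx", "cy" (the principal point, pixels), "k1" (the pictures are not rectified: a ray, as slopes to the right and down, at radius r is drawn at 1 + k1 r^2 times it, then the intrinsics apply), "origin" and "attitude" of the camera in the world. Camera axes: x right, y down, z forward; pixel columns grow to the right and rows downward; lengths in mm; the calibration is good to about 2 mm. A picture is of the moment at which its call begins: read the wrist's pose just before it. camera_params takes no time and is no camera call; for the wrist camera it gives the pose at the moment of the call.
- manip.sign_off(): hands the job in; it is judged then, once.
The state is a dict: "clock": time; "joints": joint angles; "qd": joint speeds; "effort": joint torques, N m; "eef_pos": TCP position; "eef_rot": TCP orientation; "wrist_force": force on the tool from outside, world axes, zero at the start; "moment": the same for the moment, N m; "finger_gap": finger opening in mm; "finger_force": force on a finger pad.
Only numpy, scipy, OpenCV 4.12 (cv2) and the standard library are available. Lean on these libraries where they do the work, as an engineer would, in place of code of your own. Each camera call takes 0.05 s, during which the arm holds its last target. There are 200 camera calls.

## Task

Three of the four square steel food containers still have the round button on their lid standing up: seal them by pressing each button lightly all the way down with the fingertips, the tallest of these three first, then the middle one, then the shortest. Press gently, and do not lift, tip or shift the containers. Do not touch the fourth, whose button is already down, and leave everything else on the worktop where it is.

Things in the scene. Friction and masses are not known exactly. Their poses are not given: they have to be found in the camera images.
- tall_box: square steel food container with a white lid, the tallest of the three to be sealed; loose, 0.4 to 0.9 kg; 92x92 mm, 185 mm high to the top of the flat lid (the button comes on top of that). Origin: centre of the underside; z up, x and y along the sides.
- middle_box: square steel food container with a white lid, the middle one of the three to be sealed; loose, 0.4 to 0.9 kg; 92x92 mm, 135 mm high to the top of the flat lid (the button comes on top of that). Origin: centre of the underside; z up, x and y along the sides.
- short_box: square steel food container with a white lid, the shortest of the three to be sealed; loose, 0.4 to 0.9 kg; 92x92 mm, 90 mm high to the top of the flat lid (the button comes on top of that). Origin: centre of the underside; z up, x and y along the sides.
- sealed_box: square steel food container with a white lid, already sealed, its button is down; not to be touched; loose, 0.4 to 0.9 kg; 92x92 mm, 160 mm high to the top of the flat lid (the button comes on top of that). Origin: centre of the underside; z up, x and y along the sides.
- tall_button (a joint): round white button mid-lid, 44 mm across, sliding straight down: 0 = up (top 23 mm above the lid), 0.014 m = home on its stop (top 9 mm above the lid); moves under about 3 N, stays where left. Its soft cap gives 1 mm per N (up to 9 mm) under the finger and springs back; the value is without that. Down means beyond 0.010. Over 20 N on a container is too hard.
- tall_press (a point): centre of the top face of the tall container's button (on its soft cap); moves with it
- middle_button (a joint): round white button mid-lid, 44 mm across, sliding straight down: 0 = up (top 23 mm above the lid), 0.014 m = home on its stop (top 9 mm above the lid); moves under about 3 N, stays where left. Its soft cap gives 1 mm per N (up to 9 mm) under the finger and springs back; the value is without that. Down means beyond 0.010. Over 20 N on a container is too hard.
- middle_press (a point): centre of the top face of the middle container's button (on its soft cap); moves with it
- short_button (a joint): round white button mid-lid, 44 mm across, sliding straight down: 0 = up (top 23 mm above the lid), 0.014 m = home on its stop (top 9 mm above the lid); moves under about 3 N, stays where left. Its soft cap gives 1 mm per N (up to 9 mm) under the finger and springs back; the value is without that. Down means beyond 0.010. Over 20 N on a container is too hard.
- short_press (a point): centre of the top face of the short container's button (on its soft cap); moves with it
- jar_1: round glass jar with a pale lid, 69 mm across, 99 mm high, loose bystander; origin at the centre of its underside
- tin_2: flat oblong tin, 63x105x25 mm, loose bystander; origin at the centre of its underside
- egg_timer: round wind-up kitchen timer, 66 mm across, 52 mm high, bystander that stays put; origin at the centre of its underside
- spoon_1: steel spoon lying on the worktop, 201x43x14 mm, loose bystander; origin at the centre of its underside

How it is judged (in metres and radians):
On the way, in this order (a step that is already met when the one before it is completed fails the run):
1. the tallest open container's button is pressed down (value of joint tall_button above 0.01 m), for 0.1 s.
2. the middle open container's button is pressed down (value of joint middle_button above 0.01 m), for 0.1 s.
3. the shortest open container's button is pressed down (value of joint short_button above 0.01 m), for 0.1 s.
At the end, for the whole second after the job is handed in: All three buttons are down (more than 10 of 14 mm), all four containers stand upright and still on the worktop within 25 mm of where they stood, and the jar, tin and spoon lie within 25 mm of where they were (value of joint each of tall_button, middle_button, short_button above 0.01 m and angle between each of tall_box, middle_box, short_box, sealed_box's own z axis and vertical below 0.05 rad and height (world z) of each of tall_box, middle_box, short_box, sealed_box below 0.005 m and distance of each of tall_box, middle_box, short_box, sealed_box, jar_1, tin_2, spoon_1 from where it was at the start of the episode below 0.025 m and linear speed of each of tall_box, middle_box, short_box, sealed_box below 0.02 m/s); the robot touches nothing.
It fails at once if a button is pressed before its turn ((value of joint middle_button above 0.006 m and not (value of joint tall_button above 0.01 m)) or (value of joint short_button above 0.006 m and not (value of joint middle_button above 0.01 m)) or (value of joint short_button above 0.006 m and not (value of joint tall_button above 0.01 m))).
It fails at once if a container is pushed harder than 20 N (contact force between any of the arm, the fingers and tall_box above 20 N or contact force between any of the arm, the fingers and middle_box above 20 N or contact force between any of the arm, the fingers and short_box above 20 N or contact force between any of the arm, the fingers and sealed_box above 20 N).
It fails at once if a container is lifted, tipped or shifted by more than 25 mm (height (world z) of any of tall_box, middle_box, short_box, sealed_box above 0.01 m or angle between any of tall_box, middle_box, short_box, sealed_box's own z axis and vertical above 0.15 rad or distance of any of tall_box, middle_box, short_box, sealed_box from where it was at the start of the episode above 0.025 m).
It fails at once if the container that is already sealed is touched (contact force between any of the fingers, the arm and sealed_box above 1 N).
It fails at once if the jar, tin or spoon is moved by more than 25 mm, or the timer pushed with more than 5 N (distance of any of jar_1, tin_2, spoon_1 from where it was at the start of the episode above 0.025 m or contact force between any of the fingers, the arm and egg_timer above 5 N).
It also fails if it takes over 51 s, if anything falls off the work surface, if the arm or the gripper's body presses on something with over 40 N, if the wrist force passes 120 N, or if a joint passes its speed limit or range.

## Working session

There is one attempt and no reset: what is moved stays moved. The work goes in short steps, Python scripts to look and compute and a shell command to move; the robot and the scene stay as the last step left them, time stands still between calls to the robot, and variables do not carry over. Pictures are saved under pics/ and viewed, at most 10 in all, crops included, and the job is handed in when it is done.

```bash
mkdir -p pics; python3 - <<'E'
from cell import manip
import cv2
for n in("top","scene"):
    cv2.imwrite(f"pics/{n}0.png",manip.camera(n)[:,:,::-1]); print(n,manip.camera_params(n))
print(manip.read_state(), manip.tip_reach)
E
```

```text
top {'fovy': 55.753605621624665, 'cx': 317.77947084657666, 'cy': 240.44492083042522, 'k1': 0.010722535936450905, 'origin': array([ 454.18182427, -147.27507023, 1113.63383425]), 'attitude': array([-2.9715623 , -0.01190892, -1.54592943])}
scene {'fovy': 42.84564856150267, 'cx': 305.15175387412035, 'cy': 239.50469181187572, 'k1': -0.14464962557353708, 'origin': array([ 11.04342543, 650.78682172, 973.55099895]), 'attitude': array([-2.2628369 ,  0.00251628, -2.48364016])}
{'clock': 0.1, 'joints': array([-1.32856923e+00,  3.00398140e-01,  1.52150371e+00,  2.98478448e-06,
        1.32066256e+00, -6.66355344e-02]), 'qd': array([ 0.0014775 , -0.00150155,  0.000343  , -0.00048063, -0.00026393,
        0.00077307]), 'effort': array([ 1.09152374e-03, -5.32644045e+01, -3.53284514e+01,  7.09357182e-02,
        2.34783848e-02, -8.21177673e-05]), 'eef_pos': array([ 167.11624551, -523.78040709,  218.95906284]), 'eef_rot': array([-3.14062325e+00, -6.75904171e-05,  3.08861854e-01]), 'wrist_force': array([-0.11907984,  0.36556901,  0.15441731]), 'moment': array([ 0.01062892, -0.01225957, -0.04370403]), 'finger_force': 0.0, 'finger_gap': 94.00887468995957} 14.0
```

View pics/top0.png

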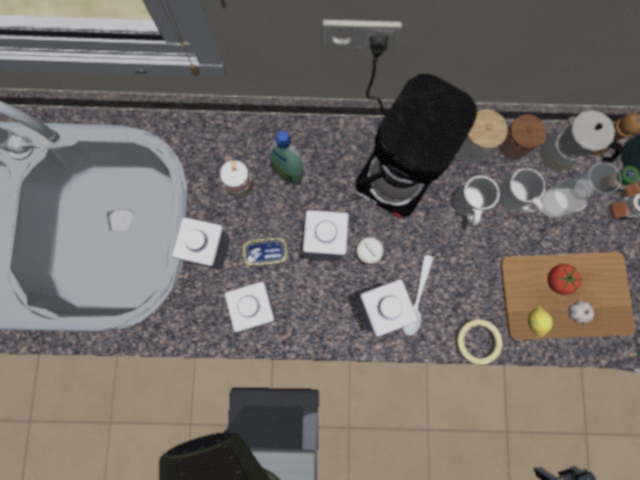

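View pics/scene0.png

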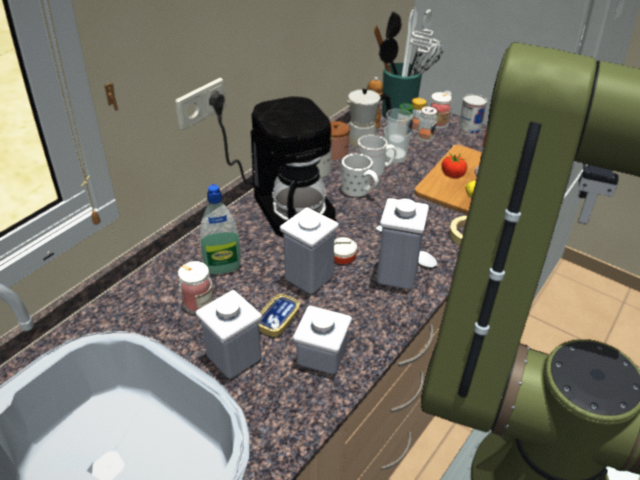

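The top view shows four lids, at about (326,234), (388,306), (198,240) and (250,306). In the scene view the one at (405,210) is the tallest, and the one at (310,225) looks like the sealed box with its low button. The other two, at (228,310) and (322,325), are the middle and short boxes. Next I'll measure the lids in both views.

```bash
cat > h.py <<'E'
import numpy as np, cv2
from scipy.spatial.transform import Rotation as R
def ray(p,uv):
    f=240/np.tan(np.radians(p["fovy"])/2)
    d=(np.array(uv,float)-[p["cx"],p["cy"]])/f
    s=d.copy()
    for _ in range(20): s=d/(1+p["k1"]*(s@s))
    return R.from_euler("xyz",p["attitude"]).apply([*s,1])
def onplane(p,uv,z):
    d=ray(p,uv); o=p["origin"]; return o+d*(z-o[2])/d[2]
def lids(img,seeds,thr):
    g=cv2.cvtColor(img,cv2.COLOR_RGB2HSV)
    m=((g[...,2]>thr)&(g[...,1]<45)).astype(np.uint8)
    m=cv2.morphologyEx(m,cv2.MORPH_CLOSE,np.ones((7,7)))
    m=cv2.morphologyEx(m,cv2.MORPH_OPEN,np.ones((11,11)))
    cs,_=cv2.findContours(m,cv2.RETR_EXTERNAL,cv2.CHAIN_APPROX_NONE)
    out=[]
    for s in seeds:
        c=[c for c in cs if cv2.pointPolygonTest(c,s,False)>=0]
        out.append(c[0] if c else None)
    return out
E
python3 - <<'E'
from h import *
names=["tall","middle","short","sealed"];H=[185,135,90,160]
seeds={"top":[(375,308),(186,240),(238,308),(312,225)],"scene":[(405,222),(228,325),(322,340),(308,240)]}
from cell import manip
for cam in seeds:
    img=cv2.imread(f"pics/{cam}0.png")[:,:,::-1].copy();p=manip.camera_params(cam)
    for thr in (150,175,195):
        cs=lids(img,seeds[cam],thr)
        for n,h,c in zip(names,H,cs):
            if c is None: print(cam,thr,n,None);continue
            # project contour to lid plane, min area rect
            P=np.array([onplane(p,q,h)[:2] for q in c[:,0]],np.float32)
            (x,y),(w,l),a=cv2.minAreaRect(P)
            print(cam,thr,n,np.round([x,y,w,l,a],1))
E
```

```text
top 150 tall [ 480.6 -307.1  101.8  110.6    3.4]
top 150 middle [611.6 238.4 345.9 357.9   6.5]
top 150 short [478.2  -4.8  93.1  91.7  17.4]
top 150 sealed [ 637.4 -171.    91.8   91.5   88.1]
top 175 tall [ 480.7 -306.3   97.2  108.     5.3]
top 175 middle [615.  110.1  90.8  88.8  79.6]
top 175 short [477.5  -4.7  89.3  89.1  17.6]
top 175 sealed [ 637.4 -170.8   88.2   89.5   88.2]
top 195 tall [ 481.2 -306.1   91.1   98.8   12.1]
top 195 middle [614.9 109.5  86.5  85.6  79.7]
top 195 short [477.5  -4.8  86.1  86.1  17.9]
top 195 sealed [ 637.5 -171.    86.3   86.2   87.1]
scene 150 tall [ 480.  -301.2   94.   107.6   22.9]
scene 150 middle [612.8 108.9 101.3  97.5  78.4]
scene 150 short [477.7  -4.6 103.9 104.4  18.1]
scene 150 sealed [ 636.6 -168.4  110.8  111.5   71.3]
scene 175 tall None
scene 175 middle [613.7 111.9  92.   95.3  78.7]
scene 175 short [476.2  -2.1  92.2  95.5  17.8]
scene 175 sealed [ 639.7 -165.6  104.5  107.2   37.5]
scene 195 tall None
scene 195 middle [613.9 111.9  91.8  93.5  78.7]
scene 195 short [476.4  -2.   91.6  94.3  18.2]
scene 195 sealed [ 640.6 -164.9  102.4  107.2   37.5]
```

```bash
python3 - <<'E'
import cv2,numpy as np
a=cv2.imread("pics/top0.png")[270:345,350:430]; b=cv2.imread("pics/scene0.png")[190:255,370:440]
a=cv2.resize(a,(400,375),interpolation=cv2.INTER_CUBIC);b=cv2.resize(b,(400,375),interpolation=cv2.INTER_CUBIC)
cv2.imwrite("pics/crop.png",np.hstack([a,b]))
E
```

```text
(no output)
```

View pics/crop.png

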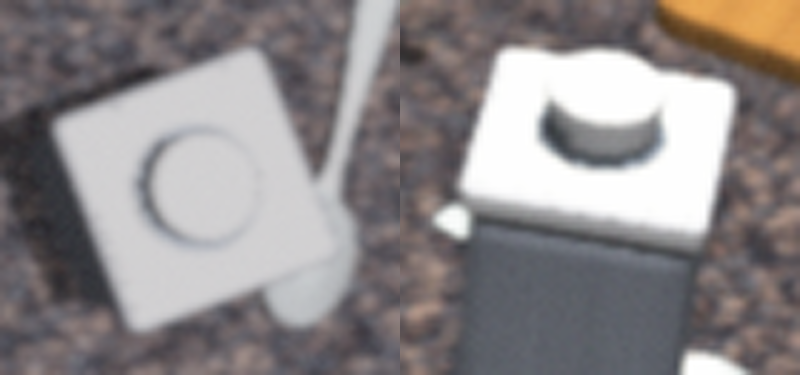

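The crop shows the tall lid's corners clear of the spoon, with the centre at top pixel (389,307). The button top is at (391.2,307.2) in the top view and (406.1,205.1) in the scene view.

```bash
python3 - <<'E'
from h import *
from cell import manip
t=manip.camera_params("top");s=manip.camera_params("scene")
print(onplane(t,(391,307),208),onplane(s,(405.8,204.8),208),onplane(t,(388.8,307),185))
T={"tall":(481,-303),"middle":(614,111),"short":(477,-4)}
yaw=.309;X=np.array([np.cos(yaw),np.sin(yaw)]);Y=np.array([X[1],-X[0]])
prev=np.array([167.15,-523.98])
for n,q in T.items():
    d=np.array(q)-prev;print(n,np.round([d@X/10,d@Y/10],2));prev=np.array(q)
E
```

```text
[ 480.24181301 -302.32826656  208.        ] [ 478.97655868 -299.49644815  208.        ] [ 480.78902032 -301.79836405  185.        ]
tall [ 36.62 -11.51]
middle [ 25.26 -35.39]
short [-16.55   6.79]
```

```bash
python3 -m creep '[[-1,[0,0,-3],0],[-1,[0,0,-6],0],[-1,[5,-1.5,-6],0],[-1,[9,-3,-6],0],[-1,[13,-4.5,-6],0],[-1,[17,-5.5,-6],0],[-1,[21,-7,-6],0],[-1,[25,-8,-6],0],[-1,[29,-9.5,-6],0],[-1,[33,-10.5,-6],0],[-1,[36.6,-11.6,-6],0],[-1,[36.6,-11.6,-6],0]]' 10
python3 -m creep '[[-1,[0,0,0],0],[-1,[0,0,0],0],[-1,[0,0,0],0]]'
python3 - <<'E'
from cell import manip
import cv2
print(manip.read_state())
cv2.imwrite("pics/w1.png",manip.camera("scene")[:,:,::-1])
E
```

```text
clock: 1.3
eef_pos: [483.1, -299.6, 278.6]
eef_rot: [-3.14, 0.0, 0.313]
wrist_force: [-0.2, -0.2, 0.6]
finger_gap: 1.7
finger_force: 0.0
clock: 1.6
eef_pos: [479.8, -303.0, 279.5]
eef_rot: [3.142, 0.0, 0.307]
wrist_force: [0.1, 0.0, 0.2]
finger_gap: 0.5
finger_force: 0.0
{'clock': 1.6, 'joints': array([-6.27717469e-01,  3.01710587e-01,  1.37980551e+00, -5.37058651e-05,
        1.46006130e+00,  6.35686869e-01]), 'qd': array([ 0.00099229, -0.00133374, -0.00251551, -0.0004584 ,  0.00194895,
        0.00142944]), 'effort': array([ 4.27590078e-01, -5.44715989e+01, -3.66871297e+01,  7.61174178e-02,
       -3.25403712e-02, -1.00457721e-02]), 'eef_pos': array([ 479.83123084, -302.97391536,  279.50821858]), 'eef_rot': array([3.14154869e+00, 3.38925306e-05, 3.07397923e-01]), 'wrist_force': array([0.12100238, 0.0281831 , 0.22728068]), 'moment': array([ 0.02700771, -0.02064504, -0.01649792]), 'finger_force': 0.0, 'finger_gap': 0.5301148077468945}
```

View pics/w1.png

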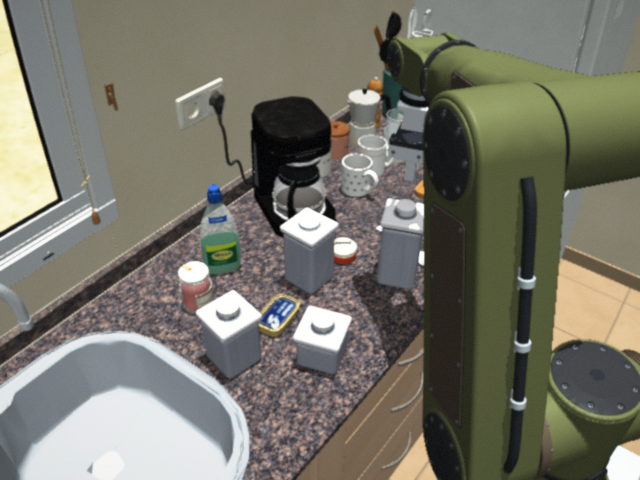

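The scene view shows the closed fingers at (410,172), directly above the tall button at (405,208). I'll go down to just above it, then press slowly.

```bash
python3 -m creep '[[-1,[0,0,2.5],0],[-1,[0,0,4.5],0],[-1,[0,0,5.2],0],[-1,[0,0,5.6],0],[-1,[0,0,6],0],[-1,[0,0,6.3],0],[-1,[0,0,6.6],0],[-1,[0,0,6.9],0],[-1,[0,0,7.1],0],[-1,[0,0,7.3],0],[-1,[0,0,7.3],0],[-1,[0,0,7.3],0]]'
```

```text
clock: 2.85
eef_pos: [480.6, -302.2, 206.5]
eef_rot: [-3.142, -0.0, 0.309]
wrist_force: [-0.9, -1.4, 3.3]
finger_gap: 0.2
finger_force: 0.9
```

```bash
python3 -m creep '[[-1,[0,0,0.1],0],[-1,[0,0,0.2],0],[-1,[0,0,0.35],0],[-1,[0,0,0.35],0],[-1,[0,0,0.35],0]]'
```

```text
clock: 3.35
eef_pos: [480.7, -302.2, 203.1]
eef_rot: [3.141, -0.0, 0.309]
wrist_force: [0.1, -0.1, 3.6]
finger_gap: 0.3
finger_force: 2.5
```

```bash
python3 -m creep '[[-1,[0,0,0.1],0],[-1,[0,0,0.2],0],[-1,[0,0,0.2],0],[-1,[0,0,0.2],0]]'
```

```text
clock: 3.75
eef_pos: [480.7, -302.3, 201.3]
eef_rot: [3.141, -0.0, 0.309]
wrist_force: [-1.3, -0.2, 7.5]
finger_gap: 0.2
finger_force: 3.4
```

The force rose at the stop, so the tall button is home. I'll lift and move to the middle one.

```bash
python3 -m creep '[[-1,[0,0,-3],0],[-1,[0,0,-6],0],[-1,[0,0,-7],0],[-1,[2.5,-3.5,-7],0],[-1,[5.5,-7.5,-7],0],[-1,[8,-11,-7],0],[-1,[10.5,-15,-7],0],[-1,[13.5,-19,-7],0],[-1,[16.5,-23,-7],0],[-1,[19.5,-27,-7],0],[-1,[22.5,-31.5,-7],0],[-1,[25.3,-35.3,-7],0]]'
python3 -m creep '[[-1,[0,0,0],0],[-1,[0,0,0],0],[-1,[0,0,0],0]]'
python3 - <<'E'
from cell import manip
import cv2
print(manip.read_state()["eef_pos"])
cv2.imwrite("pics/w2.png",manip.camera("scene")[:,:,::-1])
E
```

```text
clock: 4.95
eef_pos: [613.8, 111.9, 269.7]
eef_rot: [-3.141, 0.002, 0.309]
wrist_force: [1.0, -0.1, -0.3]
finger_gap: 0.6
finger_force: 0.0
clock: 5.25
eef_pos: [613.7, 108.7, 270.3]
eef_rot: [-3.142, 0.001, 0.308]
wrist_force: [0.2, -0.3, 0.3]
finger_gap: 0.5
finger_force: 0.0
[613.66917027 108.73709877 270.29774858]
```

View pics/w2.png

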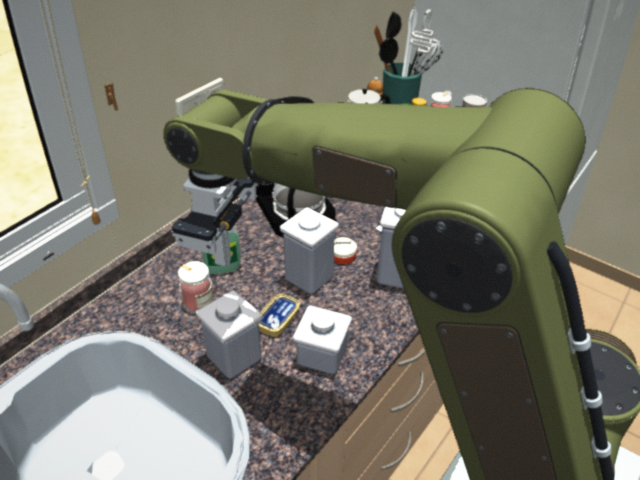

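The fingers at (222,250) stand above the middle button at (228,310), clear of the bottle. Now the middle press.

```bash
python3 -m creep '[[-1,[0,0,4],0],[-1,[0,0,7.5],0],[-1,[0,0,9],0],[-1,[0,0,9.5],0],[-1,[0,0,9.9],0],[-1,[0,0,10.3],0],[-1,[0,0,10.6],0],[-1,[0,0,10.9],0],[-1,[0,0,11.2],0],[-1,[0,0,11.4],0],[-1,[0,0,11.5],0],[-1,[0,0,11.5],0]]'
python3 -m creep '[[-1,[0,0,0.1],0],[-1,[0,0,0.2],0],[-1,[0,0,0.2],0],[-1,[0,0,0.2],0]]'
```

```text
clock: 6.5
eef_pos: [614.0, 109.8, 155.9]
eef_rot: [-3.142, -0.0, 0.309]
wrist_force: [0.9, -0.2, 2.8]
finger_gap: 0.6
finger_force: 1.1
clock: 6.9
eef_pos: [614.0, 109.8, 154.1]
eef_rot: [-3.142, -0.0, 0.309]
wrist_force: [0.7, 0.4, 4.0]
finger_gap: 0.6
finger_force: 2.0
```

```bash
python3 -m creep '[[-1,[0,0,0.1],0],[-1,[0,0,0.25],0],[-1,[0,0,0.25],0],[-1,[0,0,0.25],0]]'
```

```text
clock: 7.3
eef_pos: [614.0, 109.8, 151.7]
eef_rot: [-3.142, -0.0, 0.309]
wrist_force: [-0.9, 0.5, 6.2]
finger_gap: 0.6
finger_force: 3.2
```

The middle button is home too, with the force rising at the stop. Next is the short one.

```bash
python3 -m creep '[[-1,[0,0,-3],0],[-1,[0,0,-6],0],[-1,[-3,1.2,-6],0],[-1,[-6.5,2.6,-6],0],[-1,[-10,4,-6],0],[-1,[-13.5,5.4,-6],0],[-1,[-16.5,6.7,-6],0],[-1,[-16.5,6.7,-6],0],[-1,[-16.5,6.7,-6],0],[-1,[-16.5,6.7,-6],0]]'
python3 - <<'E'
from cell import manip
import cv2
print(manip.read_state()["eef_pos"])
cv2.imwrite("pics/w3.png",manip.camera("scene")[:,:,::-1])
E
```

```text
clock: 8.3
eef_pos: [477.5, -3.8, 211.2]
eef_rot: [-3.141, 0.0, 0.309]
wrist_force: [-0.5, -0.4, 0.4]
finger_gap: 0.4
finger_force: 0.0
[477.52700348  -3.78789819 211.22113248]
```

View pics/w3.png

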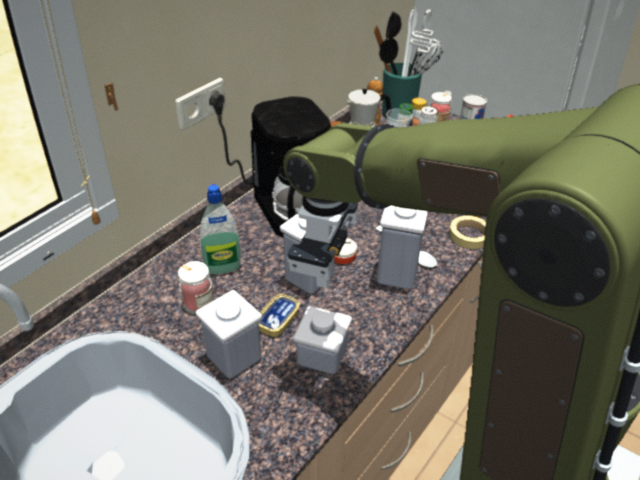

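The middle button at (228,312) and the tall one at (405,212) are now low, and the gripper is above the short box at (322,330).

```bash
python3 -m creep '[[-1,[0,0,4],0],[-1,[0,0,7],0],[-1,[0,0,8],0],[-1,[0,0,8.4],0],[-1,[0,0,8.8],0],[-1,[0,0,9.1],0],[-1,[0,0,9.4],0],[-1,[0,0,9.7],0],[-1,[0,0,9.9],0],[-1,[0,0,10.1],0],[-1,[0,0,10.2],0],[-1,[0,0,10.2],0]]'
python3 -m creep '[[-1,[0,0,0.1],0],[-1,[0,0,0.2],0],[-1,[0,0,0.3],0],[-1,[0,0,0.3],0],[-1,[0,0,0.3],0]]'
```

```text
clock: 9.55
eef_pos: [477.3, -4.3, 109.5]
eef_rot: [3.141, -0.0, 0.309]
wrist_force: [1.2, -0.0, 3.5]
finger_gap: 0.5
finger_force: 1.8
clock: 10.05
eef_pos: [477.3, -4.3, 106.7]
eef_rot: [3.141, -0.001, 0.309]
wrist_force: [1.4, -0.8, 6.8]
finger_gap: 0.5
finger_force: 3.2
```

```bash
python3 -m creep '[[-1,[0,0,-3],0],[-1,[0,0,-7],0],[-1,[0,0,-11],0],[-1,[0,0,-15],0],[-1,[0,0,-18],0],[-1,[0,0,-18],0],[-1,[0,0,-18],0]]'
python3 - <<'E'
from cell import manip
import cv2,numpy as np
im=manip.camera("scene")[190:390,180:440,::-1]
o=cv2.imread("pics/scene0.png")[190:390,180:440]
cv2.imwrite("pics/end.png",cv2.resize(np.hstack([o,im]),(800,308),interpolation=cv2.INTER_CUBIC))
E
```

```text
clock: 10.75
eef_pos: [476.7, -4.3, 285.8]
eef_rot: [-3.141, 0.001, 0.309]
wrist_force: [-1.0, -0.4, -0.6]
finger_gap: 0.6
finger_force: 0.0
```

View pics/end.png

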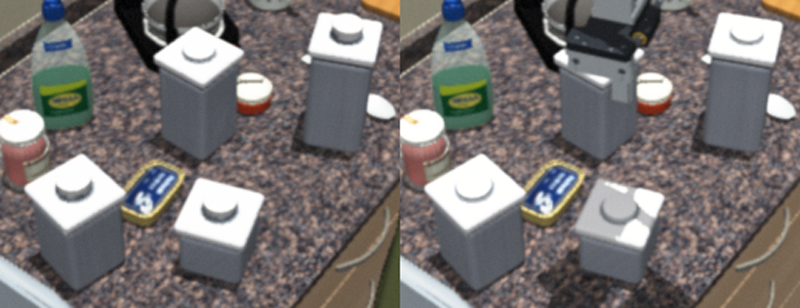

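The before/after crop shows all three buttons down: tall at (747,32), middle at (473,187) and short at (620,208). Nothing in view has moved.

```bash
python3 -c "
from cell import manip
print(manip.sign_off())"
```

```text
the job is handed in; nothing more can be done
None
```

I pressed the three buttons down in order (tall, middle, short) with readings of at most about 7.5 N. The final picture shows all three down and nothing in view moved, and the job is handed in at about 11 s; no verdict came back.

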